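# Retain a trolley wheel with its spring clip

### The arm

A 6-joint arm with a two-finger parallel gripper is mounted at the origin on the work surface. World frame = base frame: x ahead of the robot, y to its left, z up, the work surface at z = 0. Lengths are in m, angles in rad, forces in N, time in s.
With the tool pointing down it reaches from about 0.35 to 0.775 m from the base axis. Payload 7.3 kg.
Tool frame: the origin (TCP) lies midway between the tips of the shut fingers; the grasp point (between the pads) lies 19 mm behind it; z points along the fingers, y is the line along which they close (so a half turn about z gives the same grasp; the last joint's range is limited). The gripper opens to 92 mm and grips with 3 to 60 N. Pads are 19 mm wide; open, the fingers measure 130 mm over their backs; the gripper's body (75 mm by 190 mm) begins 47 mm behind the grasp point.
Start: joints at [-1.342, 0.342, 1.524, -0, 1.275, -0.146], TCP at [0.192, -0.489, 0.227] pointing down, gripper open.
Joint ranges: [-2.53, 2.53], [-0.77, 2.02], [0.04, 2.7], [-1, 4.14], [0.28, 2.66], [-3.11, 3.11]. Speed limits (rad/s): [2.57, 2.57, 3.14, 3.14, 3.14, 3.14].

### API

Orientations are given as [roll, pitch, yaw] about the fixed x, y, z axes, in that order (R = Rz(yaw) Ry(pitch) Rx(roll)).
In Python, from workcell import bot gives the robot as it stands.
- The arm moves only by the shell command python3 -m pendant 'ROWS' [OPENING] [FORCE]. ROWS is JSON, one flat list of numbers, 4 for each row, row after row: the shift along the tool's x, y, z in mm, then the turn about the tool's z in rad. A call has exactly 8 rows; each row shifts and turns the commanded pose from where the row before left it, along the tool's axes as they then stand; what a row does not reach is not made up. A row lasts 1/10 s, in which the tool goes at most 50 mm and 8.59 degrees, less where a joint would pass 70% of its speed; a pose out of reach is approached as far as the arm can. A call with a gripper value outside its range is refused whole. OPENING is the opening, from 0 (shut) to 1 (fully open), set as the call begins (- or left out, the last holds). The fingers move at their own pace and stop on an object; FORCE is the grip in N (left out, the last holds). Time passes only in rows, so rows that do not move let the fingers close, or fill a call up. It gives the time, the measured TCP pose, the force, the opening and the grip force at its end, in the units of the state.
- bot.sense(): the state, without advancing time (a new reading comes with each control period).
- bot.camera(name): name is "scene" or "side" or "wrist"; returns a dict with "color" (480x640x3 uint8, blue, green, red), "range_z" (480x640 float32, m along the optical axis (not along the pixel's ray), 0 where there is no reading), "fx", "fy", "cx", "cy" (pixels), "rvec" (rotation vector, rad) and "tvec" (3), from world to camera coordinates, as OpenCV has them. Camera axes: x right, y down, z forward; pixel columns grow to the right and rows downward; lengths in m; the calibration is good to about 2 mm. A picture is of the moment at which its call begins.
- bot.job_done(): hands the job in; it is judged then, once.
The state is a dict: "clock": time; "q": joint angles; "dq": joint speeds; "joint_efforts": joint torques, N m; "ee_pos": TCP position; "tool_rot": TCP orientation; "wrist_force": force on the tool from outside, world axes, zero at the start; "torque": the same for the moment, N m; "width": opening from 0.0 (shut) to 1.0 (fully open); "gripper_force": force on a finger pad.
Only numpy, scipy, OpenCV 4.12 (cv2) and the standard library are available. Lean on these libraries where they do the work, as an engineer would, in place of code of your own. Each camera call takes 0.05 s, during which the arm holds its last target. There are 200 camera calls.

### The job

Push the loose wheel on the trolley axle fully home, then lift the C-shaped spring clip off its rack and press it, gap down, sideways onto the axle so that it sits fully home in the groove just outside that wheel's hub, and let go of it. The axle sticks out more or less each time, so feel along it for the groove and press gently; never force the clip. Leave everything else on the bench where it is.

Things in the scene. Friction and masses are not known exactly. Their poses are not given: they have to be found in the camera images.
- axle_ref (a point): Point on the axis of the level axle, 100 mm above the bench, where the loose wheel's outer hub face is when home; fixed beam's axes: y along the axle outwards, z up. Steel axle dia. 25, held fast by a set screw (drawn in later to take up play). Round groove dia. 18, 8.6 wide, its centre 9 to 33 mm out from here: differs, not tracked, look or feel. Beyond it 16 mm more of dia. 25.
- wheel: Loose wheel, black tyre dia. 125 and 36 wide, red rim, grey hub dia. 40 and 60 long. Origin: on its axis in the outer hub face; y outwards along the axle. The tyre's outer side is 14 mm inboard of the origin. It slides along the axle (about 4 N), does not turn. Starts 14 to 27 mm out, often over the groove; home, against a solid stop, when its origin is at axle_ref.
- clip: Open C clip, 7 mm thick, brassy, on the rack gap down. Origin: centre of the C, on the axle's axis when home; z up to the grip, y along the axle. Crown's underside z +9; sprung legs to z -18.5, gap 15 at z -6, 18 at the tips. Passes only over the dia. 18 neck: first touch near 12 mm high, snaps on with 5 to 12 N; on dia. 25 stops 20 to 25 mm high. Orange grip z 30 to 58, 26 wide (x), 10 thick (y).
- jar: Bystander: round jar with yellow lid, dia. 68, 85 tall, loose; origin at the centre of its underside. Leave alone.
- hammer: Bystander: hammer lying flat, 280 long; origin under its middle, x along the handle towards the head. Leave alone.
- spanner: Bystander: steel spanner lying flat, 180 long; origin under its middle, x along it. Leave alone.
- oil: Bystander: blue oil bottle with red cap, dia. 56, 150 tall, loose; origin at the centre of its underside. Leave alone.
Mind the look-alikes: they are no part of the job. There is more than one size of the clip; the job needs the middle-sized.

How it is judged:
By the outcome, as a careful person would: the job done as asked, in the order asked, and still so for the second after the job is handed in, with the robot touching nothing.
It also fails if it takes over 64 s, if anything falls off the work surface, if the arm or the gripper's body presses on something with over 40 N, if the wrist force passes 120 N, or if a joint passes its speed limit or range.

## Working session

There is one attempt and no reset: what is moved stays moved. The work goes in short steps, Python scripts to look and compute and a shell command to move; the robot and the scene stay as the last step left them, time stands still between calls to the robot, and variables do not carry over. Pictures are saved under pics/ and viewed, at most 10 in all, crops included, and the job is handed in when it is done.

```bash
mkdir -p pics
cat > h.py <<'E'
import numpy as np, cv2
from workcell import bot
def cap(n,tag):
    c=bot.camera(n); cv2.imwrite(f'pics/{tag}.png',c['color']); np.savez(f'{tag}.npz',**c); return c
def load(tag): return np.load(f'{tag}.npz')
def pt(c,u,v,r=1):
    z=c['range_z'][v-r:v+r+1,u-r:u+r+1]; z=np.median(z[z>0])
    p=np.array([(u-c['cx'])/c['fx']*z,(v-c['cy'])/c['fy']*z,z])
    R=cv2.Rodrigues(np.array(c['rvec'],float))[0]; return R.T@(p-np.array(c['tvec']).ravel())
def ray(c,u,v):
    R=cv2.Rodrigues(np.array(c['rvec'],float))[0]; t=np.array(c['tvec']).ravel()
    return -R.T@t, R.T@np.array([(u-c['cx'])/c['fx'],(v-c['cy'])/c['fy'],1.])
def onz(c,u,v,z):
    o,d=ray(c,u,v); return o+d*(z-o[2])/d[2]
E
python3 - <<'E'
from h import *
for n in ('scene','side','wrist'): cap(n,n+'0')
print(bot.sense())
E
```

```text
{'clock': 0.15, 'q': array([-1.34202290e+00,  3.42567878e-01,  1.52475828e+00, -9.30277273e-06,
        1.27539840e+00, -1.46006027e-01]), 'dq': array([ 0.00049108, -0.00313288, -0.00364304, -0.00012733,  0.00040372,
        0.00173907]), 'joint_efforts': array([ 1.04330706e-03, -4.31469870e+01, -2.44355375e+01,  7.17680482e-02,
        5.37279085e-02, -6.33261379e-05]), 'ee_pos': array([ 0.19213461, -0.48827026,  0.22621564]), 'tool_rot': array([-3.14047150e+00, -1.55875934e-04,  3.74782077e-01]), 'wrist_force': array([-0.5312793 , -0.6707787 , -0.14198884]), 'torque': array([0.02743799, 0.00443702, 0.05712837]), 'gripper_force': 0.0, 'width': 0.9992205344535424}
```

View pics/scene0.png

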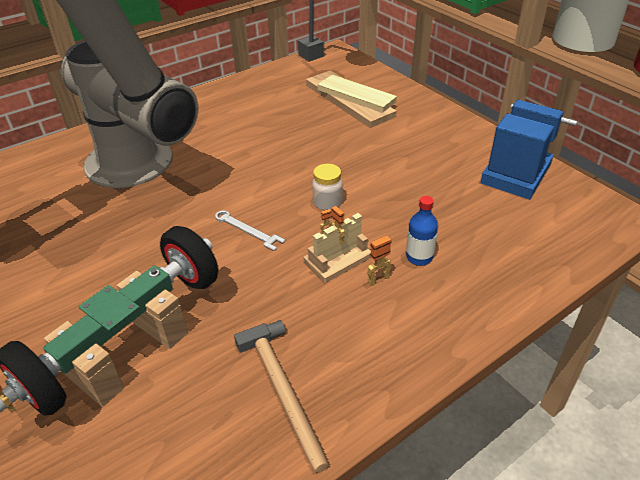

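View pics/side0.png

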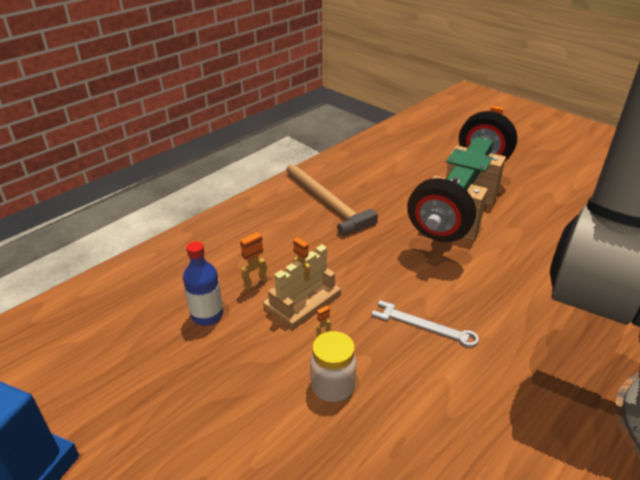

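Run:
```python
from h import *
s=load('scene0');d=load('side0')
a=cv2.resize(s['color'][190:310,150:410],None,fx=3,fy=3,interpolation=cv2.INTER_CUBIC)
b=cv2.resize(d['color'][160:350,230:490],None,fx=3,fy=3,interpolation=cv2.INTER_CUBIC)
cv2.imwrite('pics/a.png',a);cv2.imwrite('pics/b.png',b)
f=lambda p:np.round(p,4)
for n,u,v in [('beam',155,275),('beam2',60,350),('tyre',215,270),('rackbase',350,262),('jar',327,172),('oil',427,203),('hammer',262,335),('table',300,300)]: print(n,f(pt(s,u,v)))
for n,u,v in [('clipgrip',301,247),('big',252,244),('axle',434,219)]: print(n,f(pt(d,u,v)))
```

```text
beam [ 0.5311 -0.1395  0.1242]
beam2 [ 0.5859 -0.319   0.1206]
tyre [ 0.5613 -0.0445  0.1016]
rackbase [0.6248 0.2101 0.0166]
jar [0.4316 0.2978 0.0859]
oil [0.6937 0.3361 0.1499]
hammer [ 0.6788 -0.028   0.0249]
table [ 6.34e-01  8.20e-02 -1.00e-04]
clipgrip [0.5845 0.2093 0.1268]
big [0.6787 0.2356 0.0971]
axle [ 0.4878 -0.0235  0.1104]
```

View pics/a.png

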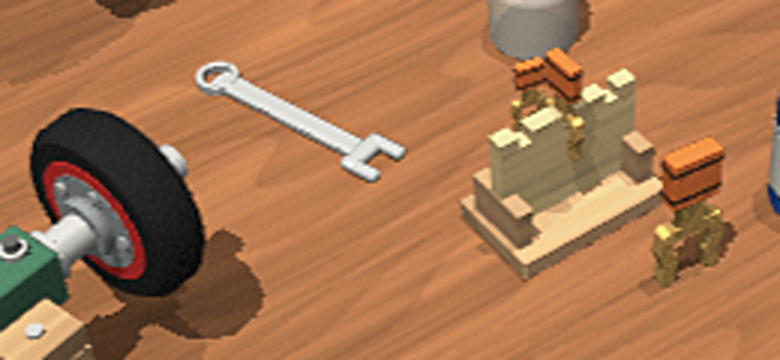

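View pics/b.png

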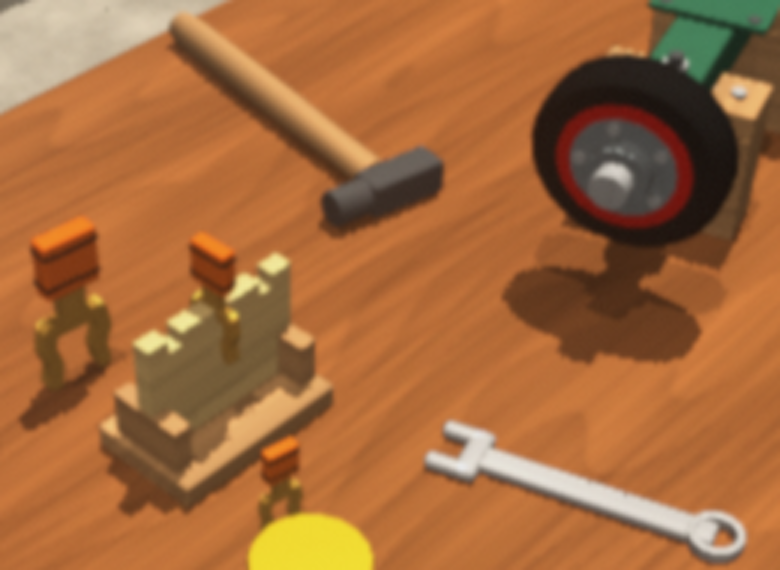

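```bash
cat >> h.py <<'E'
def cloud(c):
    v,u=np.mgrid[:480,:640]; z=c['range_z']; m=z>0
    P=np.stack([(u-c['cx'])/c['fx']*z,(v-c['cy'])/c['fy']*z,z],-1)
    R=cv2.Rodrigues(np.array(c['rvec'],float))[0]
    W=(P-np.array(c['tvec']).ravel())@R; W[~m]=9
    return W, cv2.cvtColor(c['color'],cv2.COLOR_BGR2HSV).astype(int)
E
python3 - <<'E'
from h import *
for t in ('scene0','side0'):
    W,H=cloud(load(t)); h,s,v=H[...,0],H[...,1],H[...,2]
    g=W[(h>65)&(h<90)&(s>90)&(abs(W[...,2]-.12)<.01)&(W[...,0]<.8)]
    # min area rect of beam top
    r=cv2.minAreaRect((g[:,:2]*1000).astype(np.float32)); print(t,'beam',len(g),r,g[:,2].mean())
    b=np.r_[[0,0]]
    m=(v<70)&(W[...,2]>.03)&(W[...,2]<.17)&(abs(W[...,0]-.5)<.09)&(abs(W[...,1]+.05)<.09)
    q=W[m]; print('tyre',len(q),q.min(0),q.max(0))
    o=(h>=3)&(h<12)&(s>200)&(v>110)&(W[...,2]>.075)&(W[...,0]>.4)&(W[...,0]<.75)&(W[...,1]>.12)&(W[...,1]<.3)
    n,L=cv2.connectedComponents(o.astype(np.uint8))
    for i in range(1,n):
        q=W[L==i]
        if len(q)>25: print('orange',len(q),q.min(0).round(4),q.max(0).round(4), cv2.minAreaRect((q[q[:,2]>q[:,2].max()-.006][:,:2]*1000).astype(np.float32)), np.argwhere(L==i).mean(0))
    y=(h>20)&(h<32)&(s<140)&(v>150)&(W[...,2]>.03)&(W[...,2]<.13)&(abs(W[...,0]-.59)<.07)&(abs(W[...,1]-.2)<.07)
    q=W[y]; 
    if len(q)>10: print('board',len(q),cv2.minAreaRect((q[:,:2]*1000).astype(np.float32)),q[:,2].max())
E
```

```text
scene0 beam 3566 ((113.51416015625, 505.6727600097656), (1394.553466796875, 1511.704345703125), 73.7396240234375) 0.1215766019495273
tyre 1850 [ 0.45414388 -0.13995775  0.0451292 ] [ 0.56848132 -0.03709372  0.16649429]
board 184 ((593.0850219726562, 203.67562866210938), (109.1689453125, 28.10716438293457), 82.1370849609375) 0.1121638294754637
side0 beam 1125 ((550.8594970703125, -234.02090454101562), (76.09618377685547, 209.3721466064453), 16.877418518066406) 0.12091912431130994
tyre 1902 [ 0.44002118 -0.13785916  0.03666939] [ 0.55608747 -0.03152859  0.16381036]
orange 53 [0.6756 0.2159 0.099 ] [0.6898 0.2517 0.1073] ((679.0889892578125, 236.27490234375), (34.02741622924805, 9.448247909545898), 67.30219268798828) [240.9245283  250.83018868]
orange 156 [0.6745 0.2172 0.078 ] [0.6892 0.2525 0.097 ] ((678.4566040039062, 235.42376708984375), (35.964378356933594, 7.4698486328125), 74.68376159667969) [248.53205128 251.81410256]
orange 30 [0.5778 0.2005 0.1266] [0.5999 0.2104 0.1326] ((588.24072265625, 208.82620239257812), (22.76656723022461, 9.394719123840332), 19.621944427490234) [244.4 300.5]
orange 72 [0.5765 0.2015 0.1119] [0.6011 0.2108 0.125 ] ((587.9227905273438, 208.96449279785156), (24.811166763305664, 8.043320655822754), 19.161252975463867) [249.79166667 300.36111111]
board 226 ((587.9103393554688, 204.97988891601562), (111.12366485595703, 19.367677688598633), 88.4546127319336) 0.10557850621095502
```

```bash
cat >> h.py <<'E'
def plan(t,yaw,n=8,acc=True):
    s=bot.sense(); p=np.array(s['ee_pos']); y0=s['tool_rot'][2]; dw=np.array(t)-p
    dy=(yaw-y0+np.pi)%(2*np.pi)-np.pi; r=[]; y=y0
    for i in range(n):
        d=dw/n; r.append([round(v,1) for v in 1000*np.array([np.cos(y)*d[0]+np.sin(y)*d[1],np.sin(y)*d[0]-np.cos(y)*d[1],-d[2]])]+[round(dy/n,3)]); y+=dy/n
    print(n,'rows',dw.round(4),round(dy,3)); print(r)
E
python3 -c "
from h import *
plan([.466,.06,.26],1.862,16)"
```

```text
16 rows [0.2739 0.5483 0.0338] 1.487
[[np.float64(28.5), np.float64(-25.6), np.float64(-2.1), np.float64(0.093)], [np.float64(30.7), np.float64(-22.9), np.float64(-2.1), np.float64(0.093)], [np.float64(32.7), np.float64(-19.9), np.float64(-2.1), np.float64(0.093)], [np.float64(34.4), np.float64(-16.8), np.float64(-2.1), np.float64(0.093)], [np.float64(35.8), np.float64(-13.5), np.float64(-2.1), np.float64(0.093)], [np.float64(36.9), np.float64(-10.1), np.float64(-2.1), np.float64(0.093)], [np.float64(37.7), np.float64(-6.7), np.float64(-2.1), np.float64(0.093)], [np.float64(38.2), np.float64(-3.1), np.float64(-2.1), np.float64(0.093)], [np.float64(38.3), np.float64(0.4), np.float64(-2.1), np.float64(0.093)], [np.float64(38.1), np.float64(4.0), np.float64(-2.1), np.float64(0.093)], [np.float64(37.6), np.float64(7.5), np.float64(-2.1), np.float64(0.093)], [np.float64(36.7), np.float64(10.9), np.float64(-2.1), np.float64(0.093)], [np.float64(35.5), np.float64(14.3), np.float64(-2.1), np.float64(0.093)], [np.float64(34.1), np.float64(17.5), np.float64(-2.1), np.float64(0.093)], [np.float64(32.3), np.float64(20.6), np.float64(-2.1), np.float64(0.093)], [np.float64(30.2), np.float64(23.5), np.float64(-2.1), np.float64(0.093)]]
```

```bash
sed -i 's/print(r)/print([[float(v) for v in w] for w in r])/' h.py
python3 -m pendant '[28.5,-25.6,-4,0.093, 30.7,-22.9,-4,0.093, 32.7,-19.9,-4,0.093, 34.4,-16.8,-4,0.093, 35.8,-13.5,-4,0.093, 36.9,-10.1,-4,0.093, 37.7,-6.7,-4,0.093, 38.2,-3.1,-4,0.093]' 1
python3 -m pendant '[38.3,0.4,0,0.093, 38.1,4,0,0.093, 37.6,7.5,0,0.093, 36.7,10.9,0,0.093, 35.5,14.3,0,0.093, 34.1,17.5,0,0.093, 32.3,20.6,0,0.093, 30.2,23.5,0,0.093]'
python3 - <<'E'
from h import *
c=cap('wrist','w1'); plan([.466,.06,.26],1.862,1)
E
```

```text
clock: 0.95
ee_pos: [0.4444, -0.3643, 0.259]
tool_rot: [-3.141, 0.0, -0.372]
wrist_force: [1.6, -0.7, 0.3]
width: 1.001
gripper_force: 0.0
clock: 1.75
ee_pos: [0.5793, -0.5819, 0.2512]
tool_rot: [-3.139, -0.006, -1.079]
wrist_force: [15.0, -18.5, 22.8]
width: 0.999
gripper_force: 0.0
1 rows [-0.1069  0.6455  0.0174] 2.954
[[-622.1, -202.6, -17.4, 2.954]]
```

View pics/w1.png

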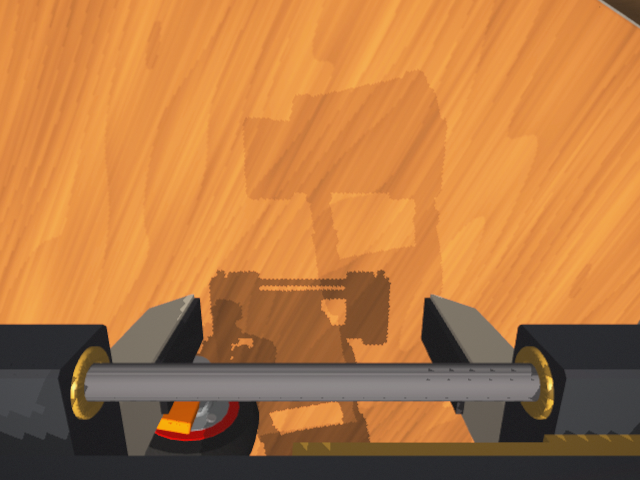

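```bash
sed -i 's/\[round(dy\/n,3)\]/[round(-dy\/n,3)]/' h.py
python3 - <<'E'
from h import *
s=bot.sense();print(s['wrist_force'],s['ee_pos'],s['tool_rot'],s['q'],s['clock'])
a=s['tool_rot'][2]
plan([.466,.06,.26],a+2.94-.0 if 0 else 1.862,24)
E
```

```text
[-5.51143123 -1.22798619 -8.2089291 ] [ 0.57289433 -0.58548747  0.24256332] [ 3.13878237  0.00938584 -1.09183698] [-8.89335009e-01  1.10805579e+00  4.42909627e-02 -9.51076979e-04
  1.99900498e+00  1.77289440e+00] 1.8
24 rows [-0.1069  0.6455  0.0174] 2.954
[[-25.9, -8.4, -0.7, -0.123], [-24.7, -11.6, -0.7, -0.123], [-23.1, -14.5, -0.7, -0.123], [-21.1, -17.2, -0.7, -0.123], [-18.9, -19.7, -0.7, -0.123], [-16.3, -21.9, -0.7, -0.123], [-13.5, -23.7, -0.7, -0.123], [-10.5, -25.2, -0.7, -0.123], [-7.3, -26.3, -0.7, -0.123], [-4.0, -27.0, -0.7, -0.123], [-0.7, -27.3, -0.7, -0.123], [2.7, -27.1, -0.7, -0.123], [6.0, -26.6, -0.7, -0.123], [9.2, -25.7, -0.7, -0.123], [12.3, -24.3, -0.7, -0.123], [15.2, -22.6, -0.7, -0.123], [17.8, -20.6, -0.7, -0.123], [20.2, -18.3, -0.7, -0.123], [22.3, -15.6, -0.7, -0.123], [24.1, -12.8, -0.7, -0.123], [25.5, -9.7, -0.7, -0.123], [26.5, -6.5, -0.7, -0.123], [27.1, -3.2, -0.7, -0.123], [27.3, 0.1, -0.7, -0.123]]
```

```bash
python3 -m pendant '[-25.9,-8.4,-3,-0.123, -24.7,-11.6,-3,-0.123, -23.1,-14.5,-3,-0.123, -21.1,-17.2,-3,-0.123, -18.9,-19.7,-3,-0.123, -16.3,-21.9,-3,-0.123, -13.5,-23.7,-3,-0.123, -10.5,-25.2,-3,-0.123]'
python3 - <<'E'
from h import *
plan([.466,.06,.26],1.862,16)
E
```

```text
clock: 2.6
ee_pos: [0.5479, -0.3738, 0.2755]
tool_rot: [3.135, -0.009, -0.12]
wrist_force: [0.4, 0.3, -0.3]
width: 1.004
gripper_force: 0.0
16 rows [-0.0819  0.4338 -0.0155] 1.982
[[-8.3, -26.3, 1.0, -0.124], [-5.0, -27.1, 1.0, -0.124], [-1.6, -27.5, 1.0, -0.124], [1.8, -27.5, 1.0, -0.124], [5.2, -27.1, 1.0, -0.124], [8.5, -26.3, 1.0, -0.124], [11.7, -25.0, 1.0, -0.124], [14.7, -23.4, 1.0, -0.124], [17.4, -21.4, 1.0, -0.124], [20.0, -19.1, 1.0, -0.124], [22.2, -16.5, 1.0, -0.124], [24.0, -13.6, 1.0, -0.124], [25.5, -10.5, 1.0, -0.124], [26.6, -7.3, 1.0, -0.124], [27.3, -3.9, 1.0, -0.124], [27.6, -0.5, 1.0, -0.124]]
```

```bash
python3 -m pendant '[-8.3,-26.3,0,-0.124, -5,-27.1,0,-0.124, -1.6,-27.5,0,-0.124, 1.8,-27.5,0,-0.124, 5.2,-27.1,0,-0.124, 8.5,-26.3,0,-0.124, 11.7,-25,0,-0.124, 14.7,-23.4,0,-0.124]'
python3 -m pendant '[17.4,-21.4,1,-0.124, 20,-19.1,1,-0.124, 22.2,-16.5,1,-0.124, 24,-13.6,1,-0.124, 25.5,-10.5,1,-0.124, 26.6,-7.3,1,-0.124, 27.3,-3.9,1,-0.124, 27.6,-0.5,1,-0.124]'
python3 - <<'E'
from h import *
c=cap('wrist','w2'); s=bot.sense(); print(s['q'],s['ee_pos'],s['tool_rot']); plan([.466,.06,.11],1.862,8)
E
```

```text
clock: 3.4
ee_pos: [0.5081, -0.1568, 0.2734]
tool_rot: [3.13, 0.001, 0.872]
wrist_force: [0.2, 1.3, -0.5]
width: 0.999
gripper_force: 0.0
clock: 4.2
ee_pos: [0.4681, 0.0602, 0.2633]
tool_rot: [3.136, 0.01, 1.864]
wrist_force: [0.5, -0.2, -0.2]
width: 1.002
gripper_force: 0.0
[-0.02395124  0.21070525  1.60372006 -0.00597841  1.31971828 -0.3234223 ] [0.46706734 0.06339043 0.26314167] [3.13637767 0.00786712 1.87171063]
8 rows [-0.0011 -0.0034 -0.1531] -0.01
[[-0.4, -0.3, 19.1, 0.001], [-0.4, -0.3, 19.1, 0.001], [-0.4, -0.3, 19.1, 0.001], [-0.4, -0.3, 19.1, 0.001], [-0.4, -0.3, 19.1, 0.001], [-0.4, -0.3, 19.1, 0.001], [-0.4, -0.3, 19.1, 0.001], [-0.4, -0.2, 19.1, 0.001]]
```

View pics/w2.png

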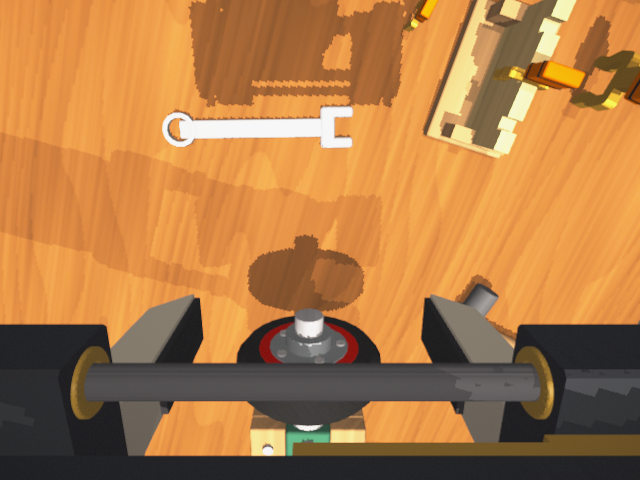

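```bash
cat >> h.py <<'E'
O=np.array([.551,-.234]); A=np.array([np.cos(1.862),np.sin(1.862)]); B=np.array([A[1],-A[0]])
def ax(p): d=np.asarray(p)[...,:2]-O; return np.stack([d@B,d@A,np.asarray(p)[...,2]],-1)*1000
E
python3 - <<'E'
from h import *
c=load('w2'); W,H=cloud(c)
q=ax(W[300:345,285:335]).reshape(45,50,3)
for r in range(0,45,3): print(300+r, [tuple(q[r,k].round(0).astype(int)) for k in (10,17,20,23,26,30,38)])
q=ax(W); m=(H[...,2]<75)&(q[...,2]>50)&(abs(q[...,1]-180)<50)&(abs(q[...,0])<80); m[355:]=0
print('tyre',q[m].min(0),q[m].max(0))
for t in('scene0','side0'):
  W,H=cloud(load(t));q=ax(W);m=(H[...,2]<75)&(q[...,2]>30)&(q[...,2]<175)&(abs(q[...,1]-170)<45)&(abs(q[...,0])<75);print(t,np.percentile(q[m],[1,50,99],axis=0).round(1).tolist())
print(ax(bot.sense()['ee_pos']))
E
```

```text
300 [(np.int64(-12), np.int64(184), np.int64(1)), (np.int64(-4), np.int64(183), np.int64(-1)), (np.int64(-1), np.int64(183), np.int64(-1)), (np.int64(2), np.int64(184), np.int64(1)), (np.int64(6), np.int64(183), np.int64(-2)), (np.int64(10), np.int64(184), np.int64(0)), (np.int64(19), np.int64(184), np.int64(0))]
303 [(np.int64(-12), np.int64(180), np.int64(-1)), (np.int64(-4), np.int64(180), np.int64(0)), (np.int64(-1), np.int64(180), np.int64(0)), (np.int64(2), np.int64(180), np.int64(0)), (np.int64(6), np.int64(180), np.int64(0)), (np.int64(10), np.int64(179), np.int64(-2)), (np.int64(19), np.int64(180), np.int64(-1))]
306 [(np.int64(-12), np.int64(176), np.int64(-1)), (np.int64(-4), np.int64(176), np.int64(-1)), (np.int64(-1), np.int64(176), np.int64(-1)), (np.int64(2), np.int64(176), np.int64(-2)), (np.int64(6), np.int64(177), np.int64(0)), (np.int64(10), np.int64(177), np.int64(2)), (np.int64(19), np.int64(176), np.int64(0))]
309 [(np.int64(-12), np.int64(173), np.int64(0)), (np.int64(-3), np.int64(219), np.int64(89)), (np.int64(0), np.int64(220), np.int64(90)), (np.int64(3), n
[... 3284 characters left out ...]
3)), (np.int64(10744), np.int64(6419), np.int64(9000)), (np.int64(15), np.int64(204), np.int64(113))]
342 [(np.int64(-8), np.int64(203), np.int64(116)), (np.int64(-2), np.int64(204), np.int64(118)), (np.int64(0), np.int64(204), np.int64(118)), (np.int64(3), np.int64(205), np.int64(119)), (np.int64(5), np.int64(204), np.int64(117)), (np.int64(8), np.int64(204), np.int64(117)), (np.int64(15), np.int64(202), np.int64(115))]
tyre [-58.03391013 180.92931456  50.04821754] [ 64.61612572 218.49457536 115.34831765]
scene0 [[-48.2, 149.8, 50.3], [35.8, 162.3, 138.3], [65.2, 188.1, 164.0]]
side0 [[-59.0, 165.1, 46.4], [-12.1, 190.2, 123.5], [57.2, 206.0, 161.3]]
[  4.98340056 308.96750837 263.14166831]
```

```bash
python3 -m pendant '[-8,-0.2,20,0, -8,-0.2,20,0, -8,-0.2,20,0, -8,-0.2,20,0, -8,-0.2,20,0, -8,-0.2,20,0, -8,-0.2,20,0, -8,-0.1,16,0.01]'
python3 - <<'E'
from h import *
s=bot.sense();print(ax(s['ee_pos']),s['tool_rot'],s['wrist_force'])
c=load('w2');print(ax(ray(c,320,240)[0]))
E
```

```text
clock: 5.05
ee_pos: [0.4862, -0.0044, 0.1069]
tool_rot: [3.137, 0.01, 1.848]
wrist_force: [-0.5, 0.1, -1.0]
width: 1.003
gripper_force: 0.0
[  3.85849024 238.50442151 106.90863326] [3.13678801 0.00999471 1.84784193] [-0.5340637   0.11004667 -0.96360808]
[  3.80790894 391.25252714 419.44187999]
```

```bash
python3 -m pendant '[-12,0,0,-0.014, -12,0,0,0, -8,0,0,0, -4,0,0,0, -4,0,0,0, -4,0,0,0, -3,0,0,0, 0,0,0,0]'
python3 -c "
from h import *
s=bot.sense();print(ax(s['ee_pos']),s['wrist_force'][:2]@A)"
```

```text
clock: 5.85
ee_pos: [0.5001, -0.0492, 0.1088]
tool_rot: [3.136, 0.011, 1.862]
wrist_force: [0.1, 2.0, 0.9]
width: 1.001
gripper_force: 1.1
[  4.2555219  191.61565515 108.75963734] 1.8706630180223676
```

```bash
python3 -m pendant '[-2,0,0,0, -2,0,0,0, -2,0,0,0, -1.5,0,0,0, -1,0,0,0, -1,0,0,0, 0,0,0,0, 0,0,0,0]'
python3 -c "
from h import *
s=bot.sense();print(ax(s['ee_pos']),s['wrist_force'][:2]@A)"
python3 -m pendant '[-1,0,0,0, -1,0,0,0, -1,0,0,0, -1,0,0,0, -1,0,0,0, 0,0,0,0, 0,0,0,0, 0,0,0,0]'
python3 -c "
from h import *
s=bot.sense();print(ax(s['ee_pos']),s['wrist_force'][:2]@A)"
```

```text
clock: 6.65
ee_pos: [0.5027, -0.0584, 0.1087]
tool_rot: [3.136, 0.011, 1.863]
wrist_force: [-0.4, 2.3, 3.0]
width: 1.001
gripper_force: 1.3
[  4.15021784 182.05834161 108.66022936] 2.328947228758902
clock: 7.45
ee_pos: [0.504, -0.0629, 0.1087]
tool_rot: [3.136, 0.01, 1.862]
wrist_force: [-0.8, 5.8, 1.5]
width: 1.0
gripper_force: 2.5
[  4.11102204 177.41874232 108.67802451] 5.736731291343621
```

```bash
python3 -m pendant '[-1,0,0,0, -1,0,0,0, -1,0,0,0, 0,0,0,0, 0,0,0,0, 0,0,0,0, 0,0,0,0, 0,0,0,0]'
python3 -c "
from h import *
s=bot.sense();print(ax(s['ee_pos']),s['wrist_force'][:2]@A)"
```

```text
clock: 8.25
ee_pos: [0.504, -0.0631, 0.1087]
tool_rot: [3.137, 0.005, 1.861]
wrist_force: [-2.4, 16.2, 6.9]
width: 1.003
gripper_force: 8.3
[  4.0648513  177.22079589 108.68382741] 16.17872745303246
```

```bash
python3 -m pendant '[8,0,0,0, 15,0,0,0, 20,0,0,0, 20,0,-10,0, 20,0,-30,0, 20,0,-40,0, 15,0,-40,0, 5,0,-30,0]'
python3 - <<'E'
from h import *
cap('wrist','w3'); c=load('w3'); cap('side','s3')
s=bot.sense();print(ax(s['ee_pos']),s['tool_rot'],s['wrist_force'],s['clock'])
q=ax(cloud(c)[0])
print('profile')
m=(abs(q[...,0]-4)<3)&(q[...,1]>160)&(q[...,1]<225)&(q[...,2]>90)&(q[...,2]<130)
p=q[m]; p=p[np.argsort(-p[:,1])]
for k in range(222,168,-1):
    t=p[(p[:,1]>=k)&(p[:,1]<k+1)]
    if len(t): print(k,len(t),t[:,2].round(0).max(),np.median(t[:,2]).round(1),end='; ')
print(); print('clip', ax([.588,.207,.1]))
u=cloud(c); h=u[1]; o=(h[...,0]>=3)&(h[...,0]<14)&(h[...,1]>180)&(u[0][...,2]>.07)&(abs(u[0][...,0]-.588)<.03)&(abs(u[0][...,1]-.207)<.03)
print(o.sum(), np.argwhere(o).mean(0))
im=c['color'][270:370,230:390]; cv2.imwrite('pics/w3c.png',cv2.resize(im,None,fx=5,fy=5,interpolation=cv2.INTER_CUBIC))
E
```

```text
clock: 9.05
ee_pos: [0.4681, 0.0545, 0.26]
tool_rot: [3.134, 0.012, 1.864]
wrist_force: [0.7, -0.2, 0.3]
width: 0.999
gripper_force: 0.0
[  5.14188479 299.03975225 261.74600609] [3.12753571 0.01444244 1.8639399 ] [-0.02573629 -0.28681303 -0.29629618] 9.15
profile
220 35 111.0 99.4; 219 55 112.0 102.7; 218 12 112.0 111.0; 217 7 112.0 111.7; 216 4 112.0 111.0; 215 10 112.0 111.2; 214 11 112.0 111.4; 213 5 113.0 111.6; 212 7 112.0 111.1; 211 10 113.0 111.1; 210 5 112.0 111.1; 209 7 112.0 111.0; 208 11 112.0 111.0; 207 5 112.0 111.2; 206 10 112.0 111.2; 205 2 112.0 110.8; 204 8 112.0 111.1; 202 3 108.0 108.2; 201 8 109.0 108.0; 200 10 109.0 108.2; 199 4 108.0 108.3; 198 9 108.0 107.9; 197 6 109.0 108.5; 196 12 112.0 108.1; 195 15 112.0 109.8; 194 9 112.0 110.8; 193 11 112.0 111.4; 192 5 112.0 111.7; 191 9 112.0 111.4; 190 5 112.0 110.9; 189 9 113.0 111.4; 188 7 112.0 111.4; 187 6 112.0 110.9; 186 9 112.0 111.4; 185 8 112.0 111.7; 184 8 113.0 111.8; 183 5 113.0 111.8; 182 9 112.0 111.5; 181 8 113.0 111.9; 180 18 115.0 112.9; 179 4 113.0 112.7; 
clip [162.05575727 411.81055297 100.        ]
532 [ 67.22932331 549.95112782]
```

View pics/w3c.png

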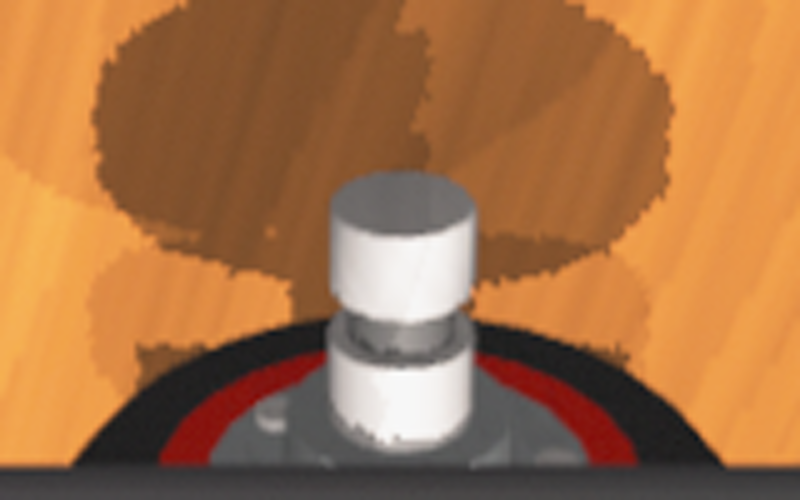

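Run:
```python
from h import *
def orange(t):
    W,H=cloud(load(t)); h=H
    o=(h[...,0]>=3)&(h[...,0]<16)&(h[...,1]>170)&(h[...,2]>100)&(W[...,2]>.095)&(abs(W[...,0]-.588)<.03)&(abs(W[...,1]-.207)<.03)
    q=W[o]; top=q[q[:,2]>np.percentile(q[:,2],97)-.005]
    print(t,len(q),len(top),np.percentile(q,[2,98],axis=0).round(4).tolist(),cv2.minAreaRect((top[:,:2]*1000).astype(np.float32)),np.median(top[:,2]).round(4))
for t in('w2','w3','side0','s3','scene0'): orange(t)
c=load('w3')
for z in(.1,.1): print(ax(onz(c,310.4,320,.106)),ax(onz(c,296,315,.1)),ax(onz(c,324.8,315,.1)))
s=bot.sense();print(s['tool_rot'])
```

```text
w2 517 148 [[0.5785, 0.1982, 0.1065], [0.6034, 0.2078, 0.1317]] ((591.5531616210938, 203.39663696289062), (10.562321662902832, 26.68611717224121), 89.75435638427734) 0.1299
w3 564 161 [[0.5785, 0.1982, 0.1061], [0.6033, 0.2078, 0.132]] ((591.5225830078125, 203.33782958984375), (26.721336364746094, 10.384782791137695), 0.43947258591651917) 0.1301
side0 223 81 [[0.5774, 0.2003, 0.1036], [0.6038, 0.2108, 0.1326]] ((591.5699462890625, 205.11676025390625), (27.6240291595459, 11.715516090393066), 2.711884021759033) 0.1311
s3 240 80 [[0.5774, 0.2005, 0.1043], [0.6032, 0.2113, 0.1332]] ((590.4346923828125, 205.43846130371094), (24.937267303466797, 11.61170768737793), 1.22389817237854) 0.1315
scene0 132 49 [[0.5802, 0.1985, 0.1064], [0.6064, 0.2084, 0.1353]] ((592.8524169921875, 204.45468139648438), (26.809717178344727, 9.492591857910156), 4.556564807891846) 0.1329
[  3.44958763 213.81547817 106.        ] [ -8.54807776 215.21057272 100.        ] [ 15.51057415 215.15550057 100.        ]
[  3.44958763 213.81547817 106.        ] [ -8.54807776 215.21057272 100.        ] [ 15.51057415 215.15550057 100.        ]
[3.12753571 0.01444244 1.8639399 ]
```

```bash
python3 -c "
from h import *
plan([.5915,.204,.19],1.585,8)"
```

```text
8 rows [ 0.1214  0.1501 -0.0717] -0.279
[[13.6, 20.0, 9.0, 0.035], [14.3, 19.5, 9.0, 0.035], [14.9, 19.0, 9.0, 0.035], [15.6, 18.4, 9.0, 0.035], [16.2, 17.9, 9.0, 0.035], [16.8, 17.3, 9.0, 0.035], [17.4, 16.7, 9.0, 0.035], [18.0, 16.1, 9.0, 0.035]]
```

```bash
python3 -m pendant '[13.6,20,9,0.035, 14.3,19.5,9,0.035, 14.9,19,9,0.035, 15.6,18.4,9,0.035, 16.2,17.9,9,0.035, 16.8,17.3,9,0.035, 17.4,16.7,9,0.035, 18,16.1,9,0.035]' 0.5 20
python3 -m pendant '[0,0,0,0, 0,0,0,0, 0,0,0,0, 0,0,0,0, 0,0,0,0, 0,0,0,0, 0,0,0,0, 0,0,0,0]'
python3 -c "
from h import *
s=bot.sense();print(s['tool_rot'],s['wrist_force']);plan([.5915,.204,.1],1.585,8)"
```

```text
clock: 9.95
ee_pos: [0.591, 0.2029, 0.1834]
tool_rot: [3.134, 0.01, 1.581]
wrist_force: [0.5, -0.7, -0.3]
width: 0.501
gripper_force: 0.0
clock: 10.75
ee_pos: [0.5908, 0.2024, 0.1854]
tool_rot: [3.133, 0.008, 1.582]
wrist_force: [0.1, 0.4, -1.0]
width: 0.501
gripper_force: 0.0
[3.13307547 0.00849086 1.58231466] [ 0.13706054  0.35553356 -0.95476043]
8 rows [ 0.0007  0.0016 -0.0854] 0.003
[[0.2, 0.1, 10.7, -0.0], [0.2, 0.1, 10.7, -0.0], [0.2, 0.1, 10.7, -0.0], [0.2, 0.1, 10.7, -0.0], [0.2, 0.1, 10.7, -0.0], [0.2, 0.1, 10.7, -0.0], [0.2, 0.1, 10.7, -0.0], [0.2, 0.1, 10.7, -0.0]]
```

```bash
python3 -m pendant '[0.2,0.1,14,0, 0.2,0.1,14,0, 0.2,0.1,14,0, 0.2,0.1,12,0, 0.2,0.1,12,0, 0.2,0.1,10,0, 0.2,0.1,7,0, 0.2,0.1,3,0]'
python3 -m pendant '[0,0,0,0, 0,0,0,0, 0,0,0,0, 0,0,0,0, 0,0,0,0, 0,0,0,0, 0,0,0,0, 0,0,0,0]' 0 25
python3 - <<'E'
from h import *
cap('wrist','w4'); c=cap('side','s4'); s=bot.sense();print(s['ee_pos'],s['tool_rot'],s['wrist_force'],s['width']*92)
a=cv2.resize(c['color'][170:350,230:430],(600,540),interpolation=cv2.INTER_CUBIC); cv2.imwrite('pics/g4.png',a)
E
```

```text
clock: 11.55
ee_pos: [0.5921, 0.2033, 0.0984]
tool_rot: [3.134, 0.009, 1.582]
wrist_force: [-0.2, -0.5, -0.4]
width: 0.503
gripper_force: 0.0
clock: 12.35
ee_pos: [0.5927, 0.2035, 0.0998]
tool_rot: [3.132, 0.008, 1.582]
wrist_force: [-0.3, 1.1, 3.9]
width: 0.281
gripper_force: 25.0
[0.59267297 0.2034548  0.09978361] [3.13226493 0.00829    1.58239176] [ 0.57135826 -0.15995211  4.69607268] 26.096443138870505
```

View pics/g4.png

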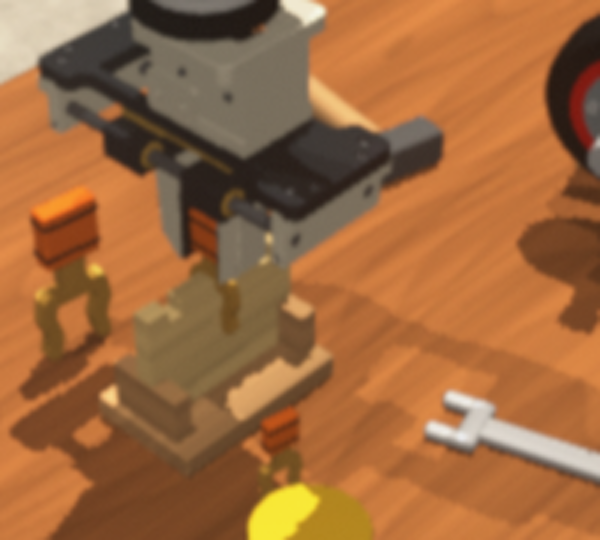

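```bash
python3 -m pendant '[0,0,-3,0, 0,0,-6,0, 0,0,-10,0, 0,0,-15,0, 0,0,-20,0, 0,0,-20,0, 0,0,-20,0, 0,0,-16,0]'
python3 - <<'E'
from h import *
c=cap('side','s5'); cap('scene','c5'); s=bot.sense();print(s['ee_pos'],s['tool_rot'],s['wrist_force'],s['width']*92)
t=(O+B*.00345+A*.1997); print(t); plan([t[0],t[1],.20],1.862,16)
W,H=cloud(c)
for tag in('s5','c5'):
    W,H=cloud(load(tag)); p=s['ee_pos']
    m=(H[...,0]>8)&(H[...,0]<30)&(H[...,1]>80)&(abs(W[...,0]-p[0])<.03)&(abs(W[...,1]-p[1])<.02)&(W[...,2]>p[2]-.06)&(W[...,2]<p[2]+.02)
    q=W[m]-p; print(tag,len(q), np.percentile(q,[1,99],axis=0).round(4).tolist() if len(q) else '')
E
```

```text
clock: 13.25
ee_pos: [0.5915, 0.2043, 0.2112]
tool_rot: [3.132, 0.008, 1.582]
wrist_force: [0.2, -0.2, -1.9]
width: 0.281
gripper_force: 25.0
[0.59253974 0.20459514 0.21237489] [3.12812    0.00744649 1.58245302] [-0.14909866 -0.34772633  0.12413318] 25.894258860743207
[ 0.4969698  -0.04171706]
16 rows [-0.0956 -0.2463 -0.0124] 0.28
[[-15.3, -6.2, 0.8, -0.017], [-15.2, -6.4, 0.8, -0.017], [-15.1, -6.7, 0.8, -0.017], [-15.0, -6.9, 0.8, -0.017], [-14.9, -7.2, 0.8, -0.017], [-14.7, -7.5, 0.8, -0.017], [-14.6, -7.7, 0.8, -0.017], [-14.5, -8.0, 0.8, -0.017], [-14.3, -8.2, 0.8, -0.017], [-14.2, -8.5, 0.8, -0.017], [-14.0, -8.7, 0.8, -0.017], [-13.9, -9.0, 0.8, -0.017], [-13.7, -9.2, 0.8, -0.017], [-13.5, -9.4, 0.8, -0.017], [-13.4, -9.7, 0.8, -0.017], [-13.2, -9.9, 0.8, -0.017]]
s5 471 [[-0.0238, -0.0029, -0.0435], [0.0262, 0.0124, 0.0194]]
c5 238 [[-0.022, -0.0091, -0.0399], [0.0184, 0.006, 0.0191]]
```

```bash
python3 -m pendant '[-15.3,-6.2,1,-0.017, -15.2,-6.4,1,-0.017, -15.1,-6.7,1,-0.017, -15,-6.9,1,-0.017, -14.9,-7.2,1,-0.017, -14.7,-7.5,1,-0.017, -14.6,-7.7,1,-0.017, -14.5,-8,1,-0.017]'
python3 -m pendant '[-14.3,-8.2,1,-0.017, -14.2,-8.5,1,-0.017, -14,-8.7,1,-0.017, -13.9,-9,1,-0.017, -13.7,-9.2,1,-0.017, -13.5,-9.4,1,-0.017, -13.4,-9.7,1,-0.017, -13.2,-9.9,1,-0.017]'
python3 - <<'E'
from h import *
c=cap('side','s6'); c2=cap('scene','c6'); s=bot.sense();print(ax(s['ee_pos']),s['tool_rot'],s['wrist_force'])
t=(O+B*.00345+A*.1997); plan([t[0],t[1],.155],1.862,8)
a=cv2.resize(c['color'][120:260,370:510],(400,400),interpolation=cv2.INTER_CUBIC)
b=cv2.resize(c2['color'][170:310,130:270],(400,400),interpolation=cv2.INTER_CUBIC); cv2.imwrite('pics/s6.png',np.hstack([a,b]))
E
```

```text
clock: 14.15
ee_pos: [0.5427, 0.0805, 0.201]
tool_rot: [3.136, 0.009, 1.719]
wrist_force: [-0.6, 0.6, -0.8]
width: 0.283
gripper_force: 25.0
clock: 14.95
ee_pos: [0.4943, -0.0424, 0.1938]
tool_rot: [3.137, 0.01, 1.855]
wrist_force: [0.0, 0.3, -1.1]
width: 0.278
gripper_force: 25.0
[  0.24708731 199.24485263 193.74044406] [3.1377202  0.00997315 1.85273496] [-0.65730447 -0.05314749 -1.59360307]
8 rows [ 0.0029  0.0014 -0.0387] 0.009
[[0.1, 0.4, 4.8, -0.001], [0.1, 0.4, 4.8, -0.001], [0.1, 0.4, 4.8, -0.001], [0.1, 0.4, 4.8, -0.001], [0.1, 0.4, 4.8, -0.001], [0.1, 0.4, 4.8, -0.001], [0.1, 0.4, 4.8, -0.001], [0.1, 0.4, 4.8, -0.001]]
```

View pics/s6.png

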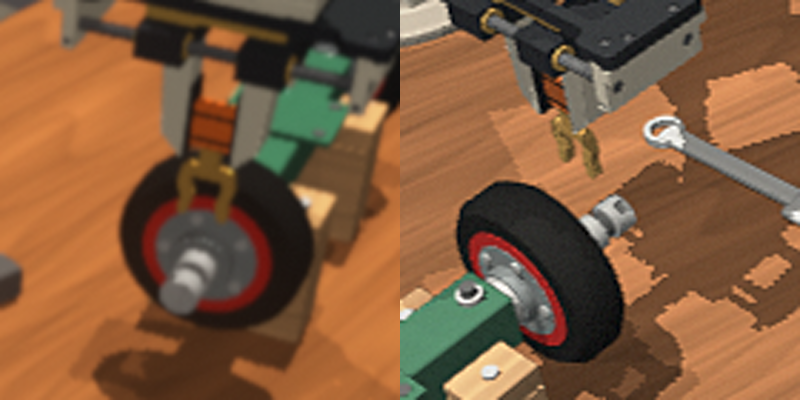

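```bash
python3 -m pendant '[0.1,0.8,5,-0.001, 0.1,0.8,5,-0.001, 0.1,0.8,5,-0.001, 0.1,0.6,5,-0.001, 0,0.2,5,-0.001, 0,0,5,-0.001, 0,0,5,-0.001, 0,0,3,-0.001]'
python3 -m pendant '[0,0,0,0, 0,0,0,0, 0,0,0,0, 0,0,0,0, 0,0,0,0, 0,0,0,0, 0,0,0,0, 0,0,0,0]'
python3 - <<'E'
from h import *
s=bot.sense();print(ax(s['ee_pos']),s['tool_rot'],s['wrist_force'])
E
```

```text
clock: 15.85
ee_pos: [0.4982, -0.0408, 0.1559]
tool_rot: [3.137, 0.01, 1.862]
wrist_force: [-0.4, -0.4, -0.3]
width: 0.279
gripper_force: 25.0
clock: 16.65
ee_pos: [0.4984, -0.0409, 0.1565]
tool_rot: [3.136, 0.011, 1.862]
wrist_force: [0.0, 0.4, -1.1]
width: 0.279
gripper_force: 25.0
[  5.04120216 200.0933873  156.52642512] [3.13598403 0.01050286 1.86239503] [ 0.02611182  0.43436566 -1.1229382 ]
```

```bash
python3 -m pendant '[0,-0.8,1,0, 0,-0.6,1.5,0, 0,0,1.5,0, 0,0,1.5,0, 0,0,1,0, 0,0,1,0, 0,0,1,0, 0,0,0,0]'
python3 - <<'E'
from h import *
s=bot.sense();print(ax(s['ee_pos']),s['wrist_force'],s['torque'])
E
```

```text
clock: 17.45
ee_pos: [0.497, -0.0413, 0.1479]
tool_rot: [3.136, 0.01, 1.862]
wrist_force: [0.0, 0.6, -1.5]
width: 0.281
gripper_force: 25.0
[  3.63362061 200.04765754 147.85730982] [ 0.00502885  0.56368127 -1.48573688] [ 0.01704881 -0.11271391  0.03740458]
```

```bash
python3 -m pendant '[0,0,1,0, 0,0,1,0, 0,0,1,0, 0,0,1,0, 0,0,1,0, 0,0,0.5,0, 0,0,0,0, 0,0,0,0]'
python3 - <<'E'
from h import *
s=bot.sense();print(ax(s['ee_pos']),s['wrist_force'],s['torque'])
E
```

```text
clock: 18.25
ee_pos: [0.4972, -0.0414, 0.1425]
tool_rot: [3.136, 0.011, 1.862]
wrist_force: [0.0, 0.2, -1.2]
width: 0.281
gripper_force: 25.0
[  3.72575712 199.93668487 142.50788195] [ 0.03044562  0.21462878 -1.22464034] [-0.00400024 -0.15687241 -0.0137935 ]
```

```bash
python3 -m pendant '[0,0,1,0, 0,0,1,0, 0,0,1,0, 0,0,0.5,0, 0,0,0.5,0, 0,0,0,0, 0,0,0,0, 0,0,0,0]'
python3 - <<'E'
from h import *
s=bot.sense();print(ax(s['ee_pos']),s['wrist_force'],s['torque'])
E
```

```text
clock: 19.05
ee_pos: [0.4971, -0.0414, 0.1385]
tool_rot: [3.136, 0.01, 1.862]
wrist_force: [-0.6, -0.7, 0.4]
width: 0.282
gripper_force: 25.0
[  3.69563803 199.90827475 138.51271047] [-0.63190081 -0.69543503  0.37483405] [-0.03244694  0.09515503  0.02084247]
```

```bash
python3 -m pendant '[0,0,1,0, 0,0,1,0, 0,0,0.5,0, 0,0,0.5,0, 0,0,0,0, 0,0,0,0, 0,0,0,0, 0,0,0,0]'
python3 - <<'E'
from h import *
s=bot.sense();print(ax(s['ee_pos']),s['wrist_force'],s['torque'])
E
```

```text
clock: 19.85
ee_pos: [0.4973, -0.0415, 0.1356]
tool_rot: [3.136, 0.011, 1.862]
wrist_force: [-2.1, -1.0, 5.3]
width: 0.284
gripper_force: 25.0
[  3.8276988  199.80529275 135.62700794] [-2.07436825 -0.95102883  5.28187408] [-0.19285728  0.26894018  0.02356632]
```

```bash
python3 -m pendant '[0,-0.3,1,0, 0,-0.2,1,0, 0,0,1,0, 0,0,0.5,0, 0,0,0.5,0, 0,0,0,0, 0,0,0,0, 0,0,0,0]'
python3 - <<'E'
from h import *
s=bot.sense();print(ax(s['ee_pos']),s['wrist_force'],s['torque'])
E
```

```text
clock: 20.65
ee_pos: [0.4973, -0.0417, 0.132]
tool_rot: [3.135, 0.011, 1.862]
wrist_force: [-2.3, -0.5, 7.2]
width: 0.28
gripper_force: 25.0
[  3.74737636 199.58538334 132.03955166] [-2.31120168 -0.46934422  7.24611408] [-0.15810134  0.22896131  0.00123548]
```

```bash
python3 -m pendant '[0,-0.2,1,0, 0,-0.2,1,0, 0,0,1,0, 0,0,0.5,0, 0,0,0.5,0, 0,0,0,0, 0,0,0,0, 0,0,0,0]'
python3 - <<'E'
from h import *
s=bot.sense();print(ax(s['ee_pos']),s['wrist_force'],s['torque'])
E
```

```text
clock: 21.45
ee_pos: [0.4967, -0.0417, 0.1274]
tool_rot: [3.135, 0.011, 1.862]
wrist_force: [2.3, 0.6, 0.1]
width: 0.28
gripper_force: 25.0
[  3.19980705 199.74430062 127.39785399] [2.27611419 0.6353372  0.12363929] [ 0.02578338 -0.65015064  0.02084455]
```

```bash
python3 -m pendant '[0,0.2,0.5,0, 0,0,0.5,0, 0,0,0.5,0, 0,0,0,0, 0,0,0,0, 0,0,0,0, 0,0,0,0, 0,0,0,0]'
python3 - <<'E'
from h import *
s=bot.sense();print(ax(s['ee_pos']),s['wrist_force'],s['torque'])
E
```

```text
clock: 22.25
ee_pos: [0.4966, -0.0417, 0.1259]
tool_rot: [3.136, 0.01, 1.862]
wrist_force: [2.5, 0.8, -3.3]
width: 0.278
gripper_force: 25.0
[  3.07730293 199.82462924 125.87274481] [ 2.4648883   0.83986917 -3.31522153] [ 0.15957771 -0.80365726  0.00152968]
```

```bash
python3 -m pendant '[0,0.2,0.5,0, 0,0.1,0.5,0, 0,0,0.5,0, 0,0,0.5,0, 0,0,0,0, 0,0,0,0, 0,0,0,0, 0,0,0,0]'
python3 - <<'E'
from h import *
s=bot.sense();print(ax(s['ee_pos']),s['wrist_force'],s['torque'])
E
```

```text
clock: 23.05
ee_pos: [0.4969, -0.0417, 0.1246]
tool_rot: [3.136, 0.011, 1.862]
wrist_force: [0.7, 0.3, 6.3]
width: 0.277
gripper_force: 25.0
[  3.33989977 199.73923918 124.580106  ] [0.68467166 0.29544217 6.33263597] [ 0.16598277 -0.15859361 -0.0217094 ]
```

```bash
python3 -m pendant '[0,0,0.5,0, 0,0,0.3,0, 0,0,0,0, 0,0,0,0, 0,0,0,0, 0,0,0,0, 0,0,0,0, 0,0,0,0]'
python3 -m pendant '[0,0,0,0, 0,0,0,0, 0,0,0,0, 0,0,0,0, 0,0,0,0, 0,0,0,0, 0,0,0,0, 0,0,0,0]' 0.55
python3 -m pendant '[0,0,-3,0, 0,0,-6,0, 0,0,-12,0, 0,0,-20,0, 5,0,-25,0, 20,0,-25,0, 30,0,-15,0, 35,0,0,0]'
python3 - <<'E'
from h import *
c=cap('side','s7'); c2=cap('scene','c7'); c3=cap('wrist','w7'); s=bot.sense();print(ax(s['ee_pos']),s['wrist_force'],s['clock'])
f=lambda c,v,u:cv2.resize(c['color'][v:v+130,u:u+130],(400,400),interpolation=cv2.INTER_CUBIC)
cv2.imwrite('pics/s7.png',np.hstack([f(c,130,380),f(c2,180,130)]))
W,H=cloud(c); q=ax(W)
m=(H[...,0]>=3)&(H[...,0]<16)&(H[...,1]>170)&(abs(q[...,0]-3.4)<25)&(abs(q[...,1]-199.7)<15)&(q[...,2]>120)
print(np.percentile(q[m],[2,50,98],axis=0).round(1))
W,H=cloud(c3); q=ax(W); m=(q[...,2]>135)&(q[...,2]<170)&(abs(q[...,1]-199.7)<20)&(abs(q[...,0]-3.4)<20)&(H[...,0]<20)&(H[...,1]>150)
print(m.sum()); print(np.percentile(q[m],[2,50,98],axis=0).round(1) if m.sum() else '')
E
```

```text
clock: 23.85
ee_pos: [0.4969, -0.0418, 0.1244]
tool_rot: [3.136, 0.011, 1.862]
wrist_force: [-2.3, 0.8, 11.4]
width: 0.278
gripper_force: 25.0
clock: 24.65
ee_pos: [0.4969, -0.0417, 0.1232]
tool_rot: [3.136, 0.01, 1.862]
wrist_force: [0.4, -0.1, 0.6]
width: 0.549
gripper_force: 0.0
clock: 25.45
ee_pos: [0.4713, 0.0457, 0.2311]
tool_rot: [3.131, 0.012, 1.861]
wrist_force: [1.1, -0.1, -0.2]
width: 0.547
gripper_force: 0.0
[  2.81918869 292.24229973 229.10507008] [ 0.05568795  0.20503583 -0.31355298] 25.6
[[-10.7 196.6 130.1]
 [  1.3 205.8 146.4]
 [ 13.7 208.8 158. ]]
0
```

View pics/s7.png

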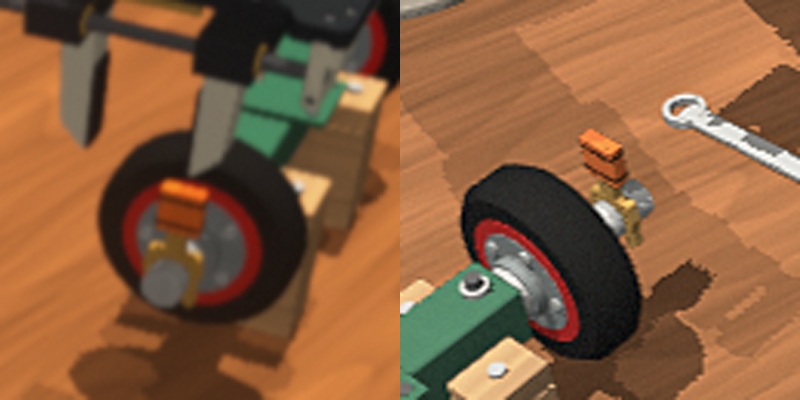

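```bash
python3 -c "
from h import *
print(bot.job_done())"
```

```text
the job is handed in; nothing more can be done
None
```

I pushed the wheel home against its stop, snapped the middle-sized clip into the groove (grip top at 158 mm, as it should be when fully home), released it and handed the job in at about 26 s; one early turn went the wrong way but touched nothing I could see.

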